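# Put the marver slab to bed in its case

### The job

With the closed fingertips, gently push the graphite slab that stands on edge in the open case so that it tips over and lies flat on the case floor, then push the hinged lid over until it is fully shut. Do not grip, lift or carry the slab, and leave the other things on the bench where they are.

Things in the scene. Friction and masses are not known exactly. Their poses are not given: they have to be found in the camera images.
- case: open aluminium case fixed to the bench, 170 (its x) x 126 (its y) x 32 mm tall; walls and floor 5 mm thick, inside 160 x 116 mm, 27 mm deep. Origin under its centre, z up, yaw up to 0.35 rad either way. Its lid is hinged on the upper rim of its +y side (left seen from the robot).
- case_floor (a point): middle of the case's inner floor, 5 mm above the bench; axes as the case. A flat, paper-thin cork strip is stuck to the floor at the end away from the slab
- lid (a joint): angle of the flat lid (170 x 126 x 6 mm, aluminium, no handle): 0 = shut on the rim, grows as it opens, 1.57 = upright, 1.95 = leaning back on its stop; first 1.65 to 1.9. A stiff hinge holds it wherever it is left; pushing its free edge over takes 1 to 5 N.
- lid_hinge (a point): on the hinge line at the middle of its length, 32 mm above the bench, at the case's (0, +63 mm); it turns with the lid
- lid_edge (a point): middle of the lid's free edge, on its outer face, 126 mm from the hinge
- slab: dark graphite slab, 18 mm thick (its x) x 100 wide (its y) x 100 tall (its z), 0.2 to 0.5 kg, loose; origin under its centre as it stands. It first stands on edge on the case floor, its x along the case's x, about 50 mm from the middle toward the +x or -x end, the floor on the other side free. Pushed near its top (105 mm above the bench) with 1 N it tips past 0.18 rad and falls flat.
- slab_mid (a point): centre of the slab (50 mm up its z from its origin)
- small_block: small graphite block standing upright on the bench beside the case, 50 x 22 x 60 mm tall; origin under its centre (bystander, leave alone)
- paddle: brass shaping paddle with a wooden handle, 200 mm long, lying on the bench; origin under its middle (bystander, leave alone)
- jar: empty green glass cup, 72 mm across, 85 mm tall; origin under its centre (bystander, leave alone)
- flask: small lilac glass flask, 72 mm wide at the foot, 105 mm tall; origin under its centre (bystander, leave alone)
- bead_tin: closed round steel tin, 60 mm across, 35 mm tall; origin under its centre (bystander, leave alone)
- rod_rest: dark steel plate 160 x 50 mm with four glass rods 220 mm long lying on it, 14 mm high; origin under its centre (bystander, leave alone)
- mandrel_block: wooden block 70 x 50 x 30 mm with three upright steel pins, 90 mm tall in all; origin under its centre (bystander, leave alone)

How it is judged:
By the outcome, as a careful person would: the job done as asked, in the order asked, and still so for the second after the job is handed in, with the robot touching nothing.
It also fails if it takes over 51 s, if anything falls off the work surface, if the arm or the gripper's body presses on something with over 40 N, if the wrist force passes 120 N, or if a joint passes its speed limit or range.

### The arm

A 7-joint arm with a two-finger parallel gripper is mounted at the origin on the work surface. World frame = base frame: x ahead of the robot, y to its left, z up, the work surface at z = 0. Lengths are in m, angles in rad, forces in N, time in s.
With the tool pointing down it reaches from about 0.4 to 0.85 m from the base axis. Payload 10.4 kg.
Tool frame: the origin (TCP) lies at the very end of the fingers, on their centre line; the grasp point (between the pads) lies 19 mm behind it; z points along the fingers, y is the line along which they close (so a half turn about z gives the same grasp; the last joint's range is limited). The gripper opens to 87 mm and grips with 3 to 60 N. Pads are 19 mm wide; open, the fingers measure 117 mm over their backs; the gripper's body (75 mm by 190 mm) begins 51 mm behind the grasp point.
Start: joints at [-1.169, 0.332, -0.065, 1.46, 0.022, 1.35, -0.088], TCP at [0.258, 0.569, 0.223] pointing down, gripper open.
Joint ranges: [-2.6, 2.6], [-0.5, 2.12], [-1.47, 1.34], [0.16, 2.42], [-1.27, 4.41], [0.06, 2.06], [-2.6, 2.6]. Speed limits (rad/s): [2.22, 2.22, 2.79, 2.79, 3.14, 3.14, 3.14].

### API

Orientations are given as a unit quaternion [x, y, z, w].
In Python, from bench import r gives the robot as it stands.
- The arm moves only by the shell command python3 -m crank 'ROWS' [FORCE]. ROWS is JSON, a list that holds one entry, the list of rows, each a list of 5 numbers: the shift along the tool's x, y, z in mm, then the turn about the tool's z in degrees, then the opening, from -1 (shut) to 1 (fully open). A call has 1 to 20 rows; each row is the pose to reach, as a shift and turn from the pose commanded when the call began, along the tool's axes at that moment; what a row does not reach only later rows make up. A row lasts 1/10 s, in which the tool goes at most 50 mm and 8.59 degrees, less where a joint would pass 70% of its speed; a pose out of reach is approached as far as the arm can. A call with a gripper value outside its range is refused whole. The fingers move at their own pace and stop on an object; FORCE is the grip in N (left out, the last holds). Time passes only in rows, so rows that repeat a pose let the fingers close. It gives the time, the measured TCP pose, the force, the opening and the grip force at its end, in the units of the state.
- r.read_state(): the state, without advancing time (a new reading comes with each control period).
- r.camera(name): name is "scene" or "top" or "wrist"; returns a dict with "image" (400x640x3 uint8, red, green, blue), "vfov" (degrees; the focal length in pixels is half the picture's height over the tangent of half this angle, whatever the lens; pixels are square), "cx", "cy" (the principal point, pixels), "eye" and "attitude" of the camera in the world. Camera axes: x right, y down, z forward; pixel columns grow to the right and rows downward; lengths in m; the calibration is good to about 2 mm. A picture is of the moment at which its call begins. There is no depth.
- r.close_job(): hands the job in; it is judged then, once.
The state is a dict: "time": time; "joint_positions": joint angles; "joint_vel": joint speeds; "joint_torque": joint torques, N m; "ee_pos": TCP position; "eef_rot": TCP orientation; "ft_force": force on the tool from outside, world axes, zero at the start; "torque": the same for the moment, N m; "width": finger opening in m; "grip_force": force on a finger pad.
Only numpy, scipy, OpenCV 4.12 (cv2) and the standard library are available. Lean on these libraries where they do the work, as an engineer would, in place of code of your own. Each camera call takes 0.05 s, during which the arm holds its last target. There are 200 camera calls.

## Working session

There is one attempt and no reset: what is moved stays moved. The work goes in short steps, Python scripts to look and compute and a shell command to move; the robot and the scene stay as the last step left them, time stands still between calls to the robot, and variables do not carry over. Pictures are saved under pics/ and viewed, at most 10 in all, crops included, and the job is handed in when it is done.

```bash
mkdir -p pics; python3 - <<'E'
from bench import r
import cv2
s=r.read_state();print({k:s[k] for k in('time','ee_pos','eef_rot','width')})
for n in('scene','top'):
    c=r.camera(n);cv2.imwrite(f'pics/{n}1.png',c['image'][:,:,::-1]);print(n,{k:v for k,v in c.items() if k!='image'})
E
```

```text
{'time': 0.0, 'ee_pos': array([0.2574434 , 0.56909612, 0.22174142]), 'eef_rot': array([ 2.10791538e-01,  9.77530782e-01, -6.95810105e-04, -1.12162646e-04]), 'width': 0.08734973950098372}
scene {'vfov': 55.22275881030476, 'cx': 319.62144615177766, 'cy': 197.21835193630375, 'eye': array([1.39023378, 0.46018944, 0.71498307]), 'attitude': array([ 0.47968153,  0.75836241, -0.37509371, -0.23258717])}
top {'vfov': 46.512553804103874, 'cx': 321.76135358336046, 'cy': 202.77598469045773, 'eye': array([0.5510073 , 0.08249611, 1.06192694]), 'attitude': array([-0.70207404,  0.71048791, -0.0364489 ,  0.03115198])}
```

View pics/scene1.png

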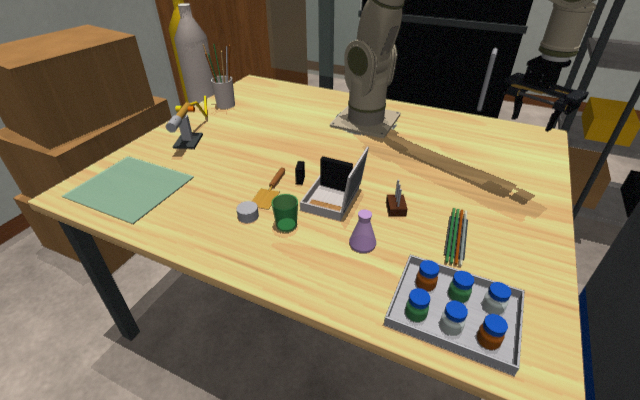

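View pics/top1.png

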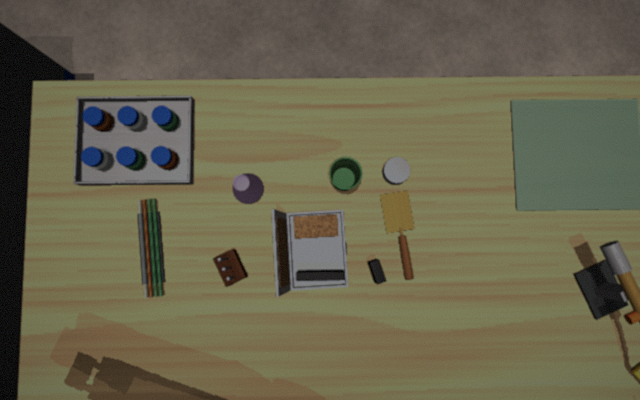

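The scene picture shows the case near (335,185) with the lid open on +y. The top picture has the case at about (318,250), the slab at its near (-x) end at about (320,276), the lid at (281,252) and the cork at the far end (316,226).

```bash
cat > h.py <<'E'
import numpy as np, cv2
from bench import r
from scipy.spatial.transform import Rotation as R
def ray(c,u,v,z):
    f=200/np.tan(np.radians(c['vfov']/2)); d=R.from_quat(c['attitude']).apply([(u-c['cx'])/f,(v-c['cy'])/f,1])
    e=np.array(c['eye']); return e+d*(z-e[2])/d[2]
def proj(c,p):
    f=200/np.tan(np.radians(c['vfov']/2)); q=R.from_quat(c['attitude']).inv().apply(np.array(p)-c['eye'])
    return f*q[0]/q[2]+c['cx'],f*q[1]/q[2]+c['cy']
E
python3 - <<'E'
from h import *
c=r.camera('top');im=c['image'][:,:,::-1]
cv2.imwrite('pics/crop1.png',cv2.resize(im[195:305,255:395],None,fx=5.5,fy=5.5,interpolation=cv2.INTER_CUBIC))
c2=r.camera('scene')
cv2.imwrite('pics/crop2.png',cv2.resize(c2['image'][140:230,280:420,::-1],None,fx=5.5,fy=5.5,interpolation=cv2.INTER_CUBIC))
E
```

```text
(no output)
```

View pics/crop1.png

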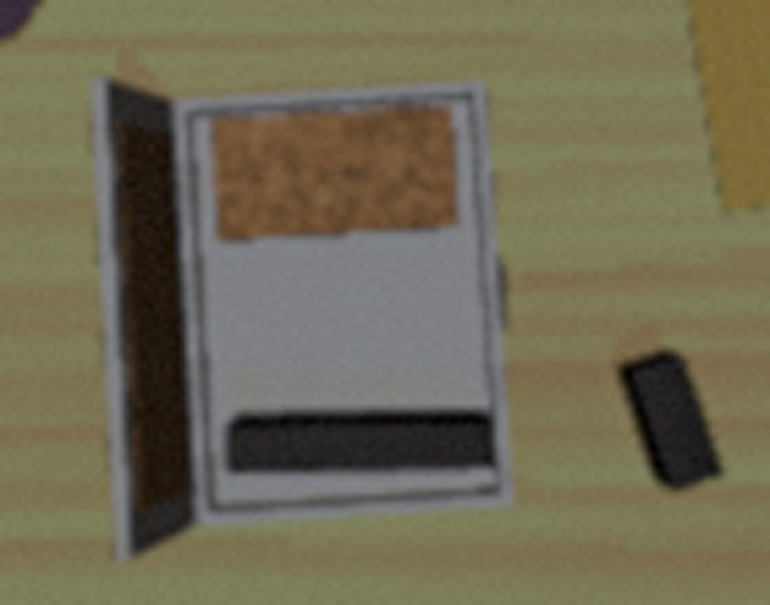

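View pics/crop2.png

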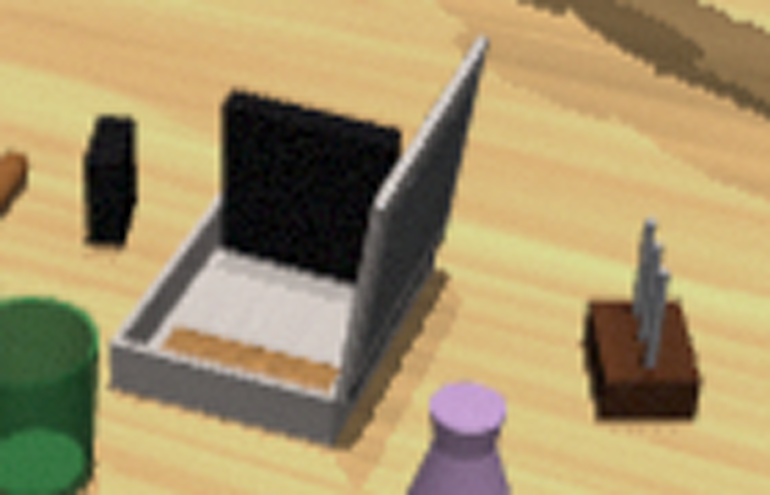

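The crops show, in full-picture pixels, the rim corners at (343.5,210), (348,287), (286,213) and (291,290). The slab's top lies in columns 297–344.5 and rows 271–280.5, and the lid's free edge runs from (272–275,210) to (276–279,296).

```bash
python3 - <<'E'
from h import *
np.set_printoptions(precision=4,suppress=True)
c=r.camera('top');g=lambda x,y,z:ray(c,255+(x+.0)/5.5-.4,195+y/5.5-.4,z)
C=[g(*p,.032) for p in((487,83),(511,507),(197,523),(172,100))]
print(np.array(C)); m=np.mean(C,0); print('centre',m)
ax=C[0]-C[1]+C[3]-C[2]; yaw=np.arctan2(ax[1],ax[0]); print('yaw',yaw,np.linalg.norm(ax)/2,np.linalg.norm(C[0]-C[3]))
Rm=R.from_euler('z',yaw)
S=[g(*p,.105) for p in((228,418),(492,416),(492,468),(230,470))];print('slab top',np.mean(S,0),Rm.inv().apply(np.array(S)-m))
for th in(1.65,1.7,1.75,1.8,1.85,1.9):
  print(th,[np.round(proj(c,m+Rm.apply([sx*.085,.063-.126*np.cos(th),.126*np.sin(th)])),1) for sx in(1,-1)])
print('measured inner edge',[(255+x/5.5-.4,195+y/5.5-.4) for x,y in((110,80),(130,558))])
s=r.read_state();print(R.from_quat(s['eef_rot']).as_matrix(),s['ee_pos'])
E
```

```text
[[0.6338 0.0269 0.032 ]
 [0.4646 0.0201 0.032 ]
 [0.4599 0.1449 0.032 ]
 [0.6284 0.154  0.032 ]]
centre [0.5467 0.0865 0.032 ]
yaw 0.04684327339079604 0.16899445529584425 0.1272706090144289
slab top [0.4948 0.0798 0.105 ] [[-0.04    0.0442  0.073 ]
 [-0.0451 -0.0534  0.073 ]
 [-0.0641 -0.0522  0.073 ]
 [-0.0591  0.0445  0.073 ]]
1.65 [array([276.6, 208.2]), array([281. , 296.5])]
1.7 [array([273.4, 208.4]), array([277.8, 296.7])]
1.75 [array([270.3, 208.6]), array([274.6, 296.8])]
1.8 [array([267.2, 208.9]), array([271.4, 297. ])]
1.85 [array([264.1, 209.1]), array([268.3, 297.1])]
1.9 [array([261.2, 209.4]), array([265.3, 297.2])]
measured inner edge [(274.6, 209.14545454545453), (278.23636363636365, 296.05454545454546)]
[[-0.9111  0.4122 -0.0002]
 [ 0.4122  0.9111 -0.0006]
 [-0.0001 -0.0006 -1.    ]] [0.2575 0.5693 0.2222]
```

```bash
python3 -m crank '[[[-60,-60,0,10,-1],[-100,-100,0,18,-1],[-140,-140,0,25,-1],[-180,-180,0,32,-1],[-220,-220,0,40,-1],[-260,-260,0,46,-1],[-300,-300,0,52,-1],[-340,-340,0,58,-1],[-368,-373,0,63,-1],[-368,-373,0,63,-1],[-368,-373,0,63,-1],[-368,-373,0,63,-1],[-368,-373,0,63,-1],[-368,-373,0,63,-1],[-368,-373,0,63,-1],[-368,-373,0,63,-1]]]' 10
python3 - <<'E'
from h import *
s=r.read_state();print(np.round(R.from_quat(s['eef_rot']).as_matrix(),3),s['ee_pos'],s['time'],s['width'])
E
```

```text
time: 1.85
ee_pos: [0.439, 0.0787, 0.2225]
eef_rot: [0.69, 0.724, -0.0, -0.0]
ft_force: [0.1, 0.0, -0.7]
width: 0.0006
grip_force: 0.0
[[-0.048  0.999 -0.   ]
 [ 0.999  0.048 -0.   ]
 [-0.    -0.    -1.   ]] [0.43895752 0.07874614 0.2224895 ] 1.85 0.0005651174959693903
```

```bash
python3 -m crank '[[[0,0,30,0,-1],[0,0,65,0,-1],[0,0,100,0,-1],[0,0,125,0,-1],[0,6,125,0,-1],[0,12,125,0,-1],[0,16,125,0,-1],[0,20,125,0,-1],[0,22,125,0,-1],[0,24,125,0,-1],[0,26,125,0,-1],[0,28,125,0,-1],[0,30,125,0,-1],[0,32,125,0,-1],[0,34,125,0,-1],[0,36,125,0,-1],[0,38,125,0,-1],[0,40,125,0,-1],[0,40,125,0,-1]]]'
```

```text
time: 3.75
ee_pos: [0.4793, 0.0798, 0.0975]
eef_rot: [0.691, 0.723, 0.0, 0.0]
ft_force: [0.1, 0.3, -0.6]
width: 0.0005
grip_force: 0.1
```

```bash
python3 -m crank '[[[0,2,0,0,-1],[0,4,0,0,-1],[0,6,0,0,-1],[0,8,0,0,-1],[0,8,0,0,-1]]]'
python3 - <<'E'
from h import *
c=r.camera('scene')
cv2.imwrite('pics/s2.png',cv2.resize(c['image'][110:230,270:430,::-1],None,fx=4,fy=4,interpolation=cv2.INTER_CUBIC))
E
```

```text
time: 4.25
ee_pos: [0.4874, 0.0802, 0.0976]
eef_rot: [0.691, 0.723, 0.0, 0.0]
ft_force: [0.4, -0.6, 0.4]
width: 0.0002
grip_force: 0.1
```

View pics/s2.png

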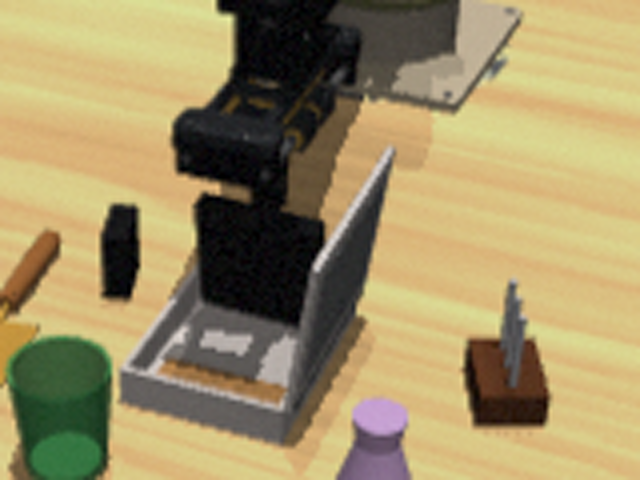

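The fingertips are behind the slab's top near (270,200) in the crop, and the slab has begun to tilt. I'll keep pushing slowly.

```bash
python3 -m crank '[[[0,1.5,0,0,-1],[0,3,0,0,-1],[0,4.5,0,0,-1],[0,6,0,0,-1],[0,7.5,0,0,-1],[0,9,0,0,-1],[0,10.5,0,0,-1],[0,12,0,0,-1],[0,13.5,0,0,-1],[0,15,0,0,-1],[0,15,0,0,-1],[0,15,0,0,-1]]]'
python3 - <<'E'
from h import *
c=r.camera('scene')
cv2.imwrite('pics/s3.png',cv2.resize(c['image'][110:230,270:430,::-1],None,fx=4,fy=4,interpolation=cv2.INTER_CUBIC))
E
```

```text
time: 5.5
ee_pos: [0.5021, 0.0809, 0.0975]
eef_rot: [0.691, 0.723, -0.0, -0.0]
ft_force: [-0.7, 0.7, 0.3]
width: 0.0003
grip_force: 0.0
```

View pics/s3.png

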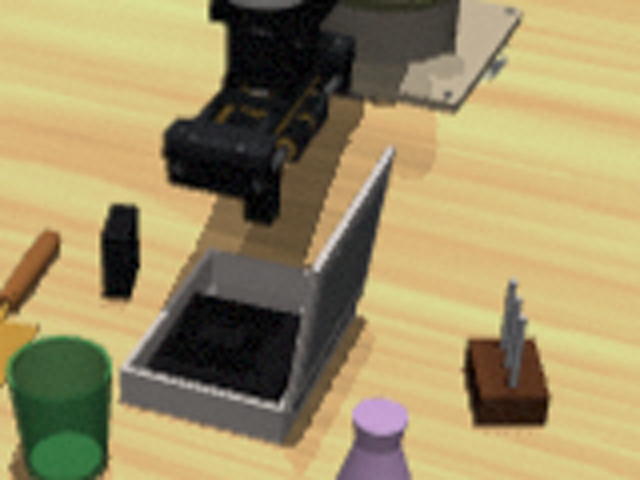

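The slab now lies flat in the case, as a dark square at about (228,335) in the crop, below the rim. Next I move round behind the lid.

```bash
python3 -m crank '[[[0,0,-40,0,-1],[0,0,-80,0,-1],[0,0,-120,0,-1],[0,0,-140,0,-1],[30,10,-145,0,-1],[65,23,-145,0,-1],[100,35,-145,0,-1],[127,45,-145,0,-1],[127,45,-145,0,-1],[127,45,-110,0,-1],[127,45,-75,0,-1],[127,45,-50,0,-1],[127,45,-38,0,-1],[127,45,-38,0,-1],[127,45,-38,0,-1]]]'
python3 - <<'E'
from h import *
s=r.read_state();p=s['ee_pos'];print(p,np.round(R.from_quat(s['eef_rot']).as_matrix(),3))
m=np.array([.5467,.0865,0]);q=R.from_euler('z',-.0468).apply(p-m);print('case',q)
rho=.103
for th in(1.75,1.65,1.55,1.45,1.3,1.15,1.0,.85,.7,.55,.4,.3,.2,.1,0,-.03):
    y=.063-rho*np.cos(th)+.006*np.sin(th)+.010; z=.032+rho*np.sin(th)+.006*np.cos(th)
    print(th,np.round([(y-q[1])*1e3,(q[2]-z)*1e3],0))
E
```

```text
time: 7.05
ee_pos: [0.5417, 0.2098, 0.1367]
eef_rot: [0.691, 0.723, 0.001, 0.0]
ft_force: [0.3, -1.2, 0.3]
width: 0.0004
grip_force: 0.0
[0.54173146 0.20979545 0.13674218] [[-0.046  0.999  0.001]
 [ 0.999  0.046  0.001]
 [ 0.001  0.001 -1.   ]]
case [0.00080502 0.12339289 0.13674218]
1.75 [-26.   4.]
1.65 [-36.   3.]
1.55 [-47.   2.]
1.45 [-57.   2.]
1.3 [-72.   4.]
1.15 [-87.   8.]
1.0 [-101.   15.]
0.85 [-114.   23.]
0.7 [-125.   34.]
0.55 [-135.   46.]
0.4 [-143.   59.]
0.3 [-147.   69.]
0.2 [-150.   78.]
0.1 [-152.   88.]
0 [-153.   99.]
-0.03 [-154.  102.]
```

```bash
python3 -m crank '[[[-15,0,2,0,-1],[-24,0,3,0,-1],[-30,0,3,0,-1],[-36,0,3,0,-1],[-42,0,3,0,-1],[-48,0,2,0,-1],[-54,0,2,0,-1],[-60,0,2,0,-1],[-66,0,3,0,-1],[-72,0,4,0,-1],[-77,0,5,0,-1],[-82,0,6,0,-1],[-87,0,8,0,-1],[-92,0,10,0,-1],[-97,0,12,0,-1],[-101,0,15,0,-1],[-101,0,15,0,-1]]]'
python3 - <<'E'
from h import *
c=r.camera('scene')
cv2.imwrite('pics/s4.png',cv2.resize(c['image'][90:230,270:430,::-1],None,fx=4,fy=4,interpolation=cv2.INTER_CUBIC))
E
```

```text
time: 8.75
ee_pos: [0.5459, 0.1077, 0.1203]
eef_rot: [0.691, 0.723, -0.0, 0.0]
ft_force: [-0.2, 0.2, 0.7]
width: 0.0006
grip_force: 0.1
```

View pics/s4.png

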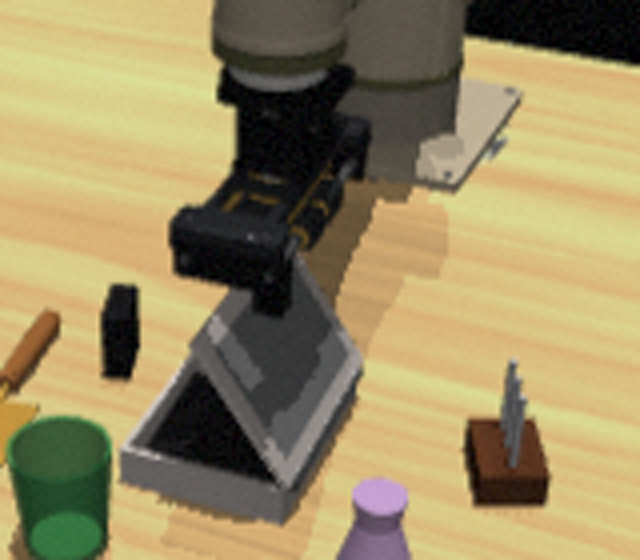

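The lid is at about 0.95 rad, with the tip on its outer face near (272,300) in the crop. I continue round the arc.

```bash
python3 -m crank '[[[-5,0,3,0,-1],[-10,0,6,0,-1],[-14,0,9,0,-1],[-18,0,13,0,-1],[-22,0,17,0,-1],[-25,0,20,0,-1],[-29,0,25,0,-1],[-32,0,29,0,-1],[-35,0,33,0,-1],[-38,0,38,0,-1],[-41,0,43,0,-1],[-43,0,48,0,-1],[-45,0,53,0,-1],[-47,0,58,0,-1],[-48,0,63,0,-1],[-50,0,68,0,-1],[-51,0,73,0,-1],[-52,0,78,0,-1],[-53,0,81,0,-1],[-53,0,81,0,-1]]]'
```

```text
time: 10.8
ee_pos: [0.5479, 0.0556, 0.0389]
eef_rot: [0.691, 0.723, -0.0, -0.0]
ft_force: [0.5, -0.0, -0.6]
width: 0.0006
grip_force: 0.0
```

```bash
python3 -m crank '[[[0,0,1,0,-1],[0,0,2,0,-1],[0,0,2,0,-1],[0,0,2,0,-1]]]'
```

```text
time: 11.2
ee_pos: [0.5483, 0.0557, 0.0384]
eef_rot: [0.691, 0.723, 0.0, -0.0]
ft_force: [-4.9, -1.8, 10.7]
width: 0.0004
grip_force: 5.4
```

The tip has stopped on a solid rim at z = 38 mm with 11 N. I'll retreat and look.

```bash
python3 -m crank '[[[0,0,-5,0,-1],[0,0,-20,0,-1],[0,0,-50,0,-1],[0,0,-90,0,-1],[0,0,-130,0,-1],[0,0,-160,0,-1],[0,-40,-170,0,-1],[0,-60,-170,0,-1],[0,-60,-170,0,-1],[0,-60,-170,0,-1]]]'
python3 - <<'E'
from h import *
c=r.camera('scene')
cv2.imwrite('pics/s5.png',cv2.resize(c['image'][90:240,220:430,::-1],None,fx=3.7,fy=3.7,interpolation=cv2.INTER_CUBIC))
E
```

```text
time: 12.2
ee_pos: [0.4886, 0.0533, 0.2086]
eef_rot: [0.69, 0.723, 0.001, 0.0]
ft_force: [-0.4, 0.4, -0.2]
width: 0.0005
grip_force: 0.0
```

View pics/s5.png

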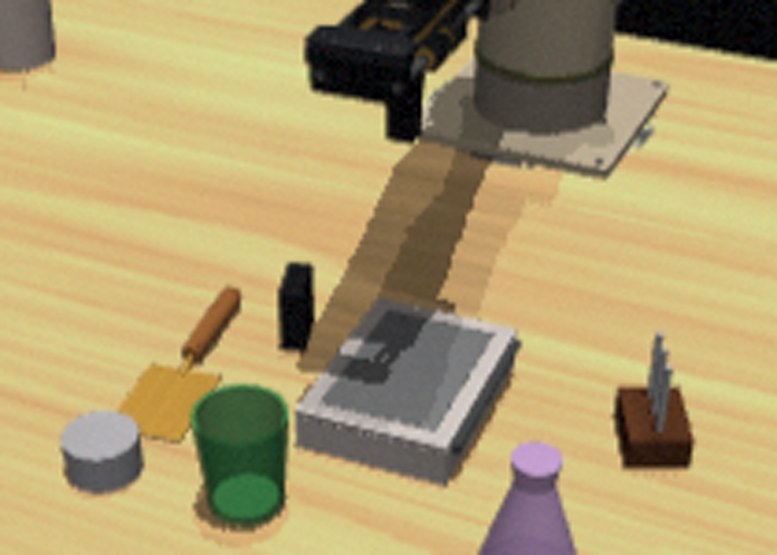

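The lid sits flush on the rim at about (410,370) in the crop. The bystanders in view have not moved and the gripper is clear of everything.

```bash
python3 -c "from bench import r; print(r.close_job())"
```

```text
the job is handed in; nothing more can be done
None
```

I tipped the slab flat in the case, then pushed the lid fully shut. The bystanders in the last camera view were undisturbed, and I handed the job in at about 12 s of the 51 s allowed.

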